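# Free the throwing station: clear the cup and turn the station sign

### The arm

A 7-joint arm with a two-finger parallel gripper is mounted at the origin on the work surface. World frame = base frame: x ahead of the robot, y to its left, z up, the work surface at z = 0. Lengths are in m, angles in rad, forces in N, time in s.
With the tool pointing down it reaches from about 0.4 to 0.875 m from the base axis. Payload 4.4 kg.
Tool frame: the origin (TCP) lies at the centre of the arm's flange, where the gripper is bolted on; the fingertips stand 173 mm ahead of it and the grasp point (between the pads) lies 155 mm ahead of it; z points along the fingers, y is the direction in which the jaws open and shut (so a half turn about z gives the same grasp; the last joint's range is limited). The gripper opens to 85 mm and grips with 20 to 120 N. Pads are 22 mm wide; open, the fingers measure 114 mm over their backs; the gripper's body (76 mm by 85 mm) begins 54 mm behind the grasp point. The pads swing forward as they close: fully open they stand 13 mm farther back than shut.
Start: joints at [-1.363, 0.628, 0.038, 1.517, -0.027, 0.996, -0.02], TCP at [0.176, 0.626, 0.405] pointing down, gripper open.
Joint ranges: [-3.06, 3.06], [-0.37, 2.12], [-1.25, 1.32], [0.18, 2.47], [-1.1, 4.24], [0.23, 1.98], [-2.94, 2.94]. Speed limits (rad/s): [2.57, 2.57, 3.14, 3.14, 3.14, 3.14, 3.14].

### API

Orientations are given as a unit quaternion [x, y, z, w].
In Python, from plant import env gives the robot as it stands.
- The arm moves only by the shell command python3 -m crank 'ROWS' [FORCE]. ROWS is JSON, a list of rows, each an object with "slide": the shift along the tool's x, y, z in mm, a list of three; "rotation": the turn, a rotation vector about the tool's x, y, z in degrees, a list of three; "jaw": the closure in counts, from 0 (fully open) to 255 (shut). In form: [{"slide": [x, y, z], "rotation": [rx, ry, rz], "jaw": jaw}, ...]. A call has exactly 8 rows; each row shifts and turns the commanded pose from where the row before left it, along the tool's axes as they then stand; what a row does not reach is not made up. A row lasts 1/12 s, in which the tool goes at most 41.7 mm and 7.16 degrees, less where a joint would pass 70% of its speed; a pose out of reach is approached as far as the arm can. A call with a gripper value outside its range is refused whole. The fingers move at their own pace and stop on an object; FORCE is the grip in N (left out, the last holds). Time passes only in rows, so rows that do not move let the fingers close, or fill a call up. It gives the time, the measured TCP pose, the force and the opening at its end, in the units of the state.
- env.get_state(): the state, without advancing time (a new reading comes with each control period).
- env.camera(name): name is "scene" or "top" or "wrist"; returns (picture, depth): 384x512x3 uint8, red, green, blue; 384x512 float32, m along the optical axis (not along the pixel's ray), 0 where there is no reading.
- env.get_calibration(name): a dict with "mtx" (3x3 intrinsics, pixels), "T" (4x4, takes a point from camera to world coordinates); the wrist camera has in their place "hand_eye" (4x4, takes a point from camera to tool coordinates, whose origin is the TCP and whose axes are the flange's). Camera axes: x right, y up, looking along -z (the intrinsics and any distortion apply to the point x, -y, -z); pixel columns grow to the right and rows downward; lengths in m; the calibration is good to about 2 mm. A picture is of the moment at which its call begins: read the wrist's pose just before it. get_calibration takes no time and is no camera call.
- env.job_done(): hands the job in, once; it reports no verdict.
The state is a dict: "clock": time; "qpos": joint angles; "qd": joint speeds; "effort": joint torques, N m; "position": TCP position; "eef_rot": TCP orientation; "force": force on the tool from outside, world axes, zero at the start; "moment": the same for the moment, N m; "finger_gap": finger opening in m.
Only numpy, scipy, OpenCV 4.12 (cv2) and the standard library are available. Lean on these libraries where they do the work, as an engineer would, in place of code of your own. Each camera call takes 0.05 s, during which the arm holds its last target. There are 200 camera calls.

### The job

The throwing station is free again. First lift the terracotta cup out of the sign's swing and set it down gently, upright, in the middle of the empty bat on the ware board; then turn the station sign half a turn in its stand so that it is square in the frame again with the green face where the red one was. Leave the other pots, the dish and the tool crock where they are, and do not tip the cup.

Things in the scene. Friction and masses are not known exactly. Their poses are not given: they have to be found in the camera images.
- stand: Fixed wooden portal stand round the sign, open in front and behind. Origin on the bench under the sign's axis; x runs from its front to its back, y along its width, z up. It stands at the robot's left, its front turned towards the ware board (yaw 1.7 to 2.3 rad). Base plate 90 (x) by 280 (y) by 12 mm. Side posts 24 mm deep, 14 mm wide, inner faces at y = +-125 mm, up to z = 250 mm.
- ledge (a point): Middle of the front lower edge of the tool ledge on top of the stand, at x = -40 mm, z = 250 mm in the stand's frame. The ledge is 80 mm deep (x = -40 to 40 mm), 280 mm wide, z = 250 to 278 mm with its rims. It overhangs the sign, which is reached from the front with a tool tilted in below it.
- sign (a joint): Angle of the sign panel about the stand's upright axis, counter-clockwise from above: 0 = square, RED face (white bar) to the front; +-3.14 = square, GREEN face (white ring) to the front. Turns either way without stops; starts within 0.3 of 0; friction of 0.05 N m holds it where it is left.
- sign_edge (a point): Middle of an upright edge of the panel, 80 mm from the axis, z = 140 mm; at angle 0 on the stand's +y side, after half a turn on -y. The panel is 160 mm wide, 190 high, 10 thick, from z = 45 to 235 mm, pivoted at mid-width: its edges sweep a circle of 80 mm radius, which must be clear for half a turn.
- cup: Loose terracotta cup without a handle, 60 mm outside diameter (foot 52 mm), 95 mm high, straight upright wall 4 mm thick, pale band near the top, about 0.15 to 0.3 kg. Origin at the centre of its underside. Starts upright on the bench in front of the sign, 75 to 95 mm in front of the axis, in the way of the swinging panel.
- ware: Plywood ware board fixed to the bench, 150 mm (x) by 370 mm (y), 18 mm thick; origin at the centre of its underside. On it, in a row along its y axis about 120 mm apart, in any order: the empty bat, the vase and the bowl.
- bat: Empty square bat of brown fibreboard lying on the ware board and fixed to it, 110 mm square, 8 mm thick; origin at the centre of its underside, 18 mm above the bench. The cup must stand on its middle.
- vase: Bystander: blue vase, 80 mm widest diameter, 100 mm high, loose on the ware board. Origin at the centre of its underside.
- bowl: Bystander: cream bowl, 84 mm diameter, 60 mm high, loose on the ware board. Origin at the centre of its underside.
- crock: Bystander: white tool crock with a blue band, 78 mm diameter, 120 mm high, with tools standing in it up to 205 mm above the bench and leaning out no more than 40 mm from its axis. Loose on the bench beside the front of the stand, on its +y or its -y side. Origin at the centre of its underside.
- dish: Bystander: low grey-green dish, 92 mm diameter, 32 mm high, loose on the bench beside the front of the stand on the side where the crock is not. Origin at the centre of its underside.
Mind the look-alikes: they are no part of the job. What is shaped like the cup but purple or turquoise is not meant.

How it is judged:
On the way, in this order (a step that is already met when the one before it is completed fails the run):
1. the cup stands upright on the middle of the bat, let go (horizontal distance between cup and bat below 0.025 m and z of cup in the frame of bat between 0.004 and 0.013 m and angle between cup's own z axis and vertical below 0.1 rad and contact force between cup and the fingers below 0.2 N), for 0.2 s.
2. the sign is square in its frame with the green face to the front (y of sign_edge in the frame of stand below 0 m and x of sign_edge in the frame of stand between -0.014 and 0.014 m), for 0.2 s.
At the end, for the whole second after the job is handed in: The cup stands upright and let go on the bat, centre within 25 mm of the bat's; the sign is turned half round, green face to the front, within 10 degrees of square; all is at rest, and the crock, dish, vase and bowl are upright within 20 mm of where they were (all of step 1 and all of step 2 and linear speed of cup below 0.02 m/s and velocity of joint sign between -0.1 and 0.1 rad/s and distance of each of crock, dish, vase, bowl from where it was at the start of the episode below 0.02 m); the robot touches nothing.
It fails at once if the crock or dish is moved more than 20 mm or tipped over 0.3 rad (distance of any of crock, dish from where it was at the start of the episode above 0.02 m or angle between any of crock, dish's own z axis and vertical above 0.3 rad).
It fails at once if the vase or bowl is moved more than 20 mm or tipped over 0.3 rad (distance of any of vase, bowl from where it was at the start of the episode above 0.02 m or angle between any of vase, bowl's own z axis and vertical above 0.3 rad).
It fails at once if the cup is tipped more than 0.6 rad (angle between cup's own z axis and vertical above 0.6 rad).
It fails at once if the cup is dropped or banged down on the bat (over 0.5 m/s just above it) (horizontal distance between cup and bat below 0.06 m and z of cup in the frame of bat below 0.05 m and linear speed of cup above 0.5 m/s).
It also fails if it takes over 72 s, if anything falls off the work surface, if the arm or the gripper's body presses on something with over 40 N, if the wrist force passes 120 N, or if a joint passes its speed limit or range.

## Working session

There is one attempt and no reset: what is moved stays moved. The work goes in short steps, Python scripts to look and compute and a shell command to move; the robot and the scene stay as the last step left them, time stands still between calls to the robot, and variables do not carry over. Pictures are saved under pics/ and viewed, about 8 in all and at most 12, crops included, and the job is handed in when it is done.

```bash
ls; mkdir -p pics; python3 - <<'E'
from plant import env
import cv2,numpy as np
print(env.get_state())
for n in ("scene","top"):
    p,d=env.camera(n); np.savez(f"pics/{n}0.npz",p=p,d=d)
    cv2.imwrite(f"pics/{n}0.png",cv2.resize(p[:,:,::-1],(800,600)))
    c=env.get_calibration(n); print(n,c)
print(env.get_calibration("wrist"))
E
```

```text
pics
{'clock': 0.0, 'qpos': array([-1.3627754 ,  0.62933374,  0.03843367,  1.51836164, -0.02699229,
        0.99629967, -0.01998792]), 'qd': array([ 1.88824870e-03,  5.14676226e-04, -8.28456380e-04,  1.15877470e-04,
        1.02337789e-03, -3.06619238e-05, -1.71450790e-03]), 'effort': array([ 3.21479629e-04, -5.63396287e+01,  1.22603025e+00, -1.93441683e+01,
        1.08651826e-02,  1.03093139e-02, -1.72199270e-05]), 'position': array([0.17565333, 0.62551052, 0.40379869]), 'eef_rot': array([ 1.36471631e-01,  9.90643531e-01, -9.35164470e-04, -1.15851244e-04]), 'force': array([-0.110414  , -0.0214026 ,  0.24357555]), 'moment': array([-0.02917464,  0.02671773,  0.00069003]), 'finger_gap': 0.08538468703634672}
scene {'mtx': array([[483.9770365 ,   0.        , 253.71854286],
       [  0.        , 483.9770365 , 197.97604766],
       [  0.        ,   0.        ,   1.        ]]), 'T': array([[ 0.84085609, -0.42727332,  0.33226277,  0.97700539],
       [ 0.54117351,  0.67456707, -0.50208615, -0.62139415],
       [-0.0096055 ,  0.601994  ,  0.79844283,  1.16019213],
       [ 0.        ,  0.   
[... 270 characters left out ...]
      [-0.99987936, -0.01034764,  0.01158426, -0.00330784],
       [ 0.01084818,  0.06856133,  0.99758792,  1.53148067],
       [ 0.        ,  0.        ,  0.        ,  1.        ]])}
{'mtx': array([[327.81084647,   0.        , 249.37927654],
       [  0.        , 327.81084647, 192.39770861],
       [  0.        ,   0.        ,   1.        ]]), 'hand_eye': array([[-1.57249020e-04,  9.65877807e-01,  2.58998142e-01,
         6.41848724e-02],
       [ 9.99999966e-01,  2.06059352e-04, -1.61310580e-04,
         4.25445423e-04],
       [-2.09175298e-04,  2.58998107e-01, -9.65877806e-01,
         2.99380733e-02],
       [ 0.00000000e+00,  0.00000000e+00,  0.00000000e+00,
         1.00000000e+00]])}
```

View pics/scene0.png

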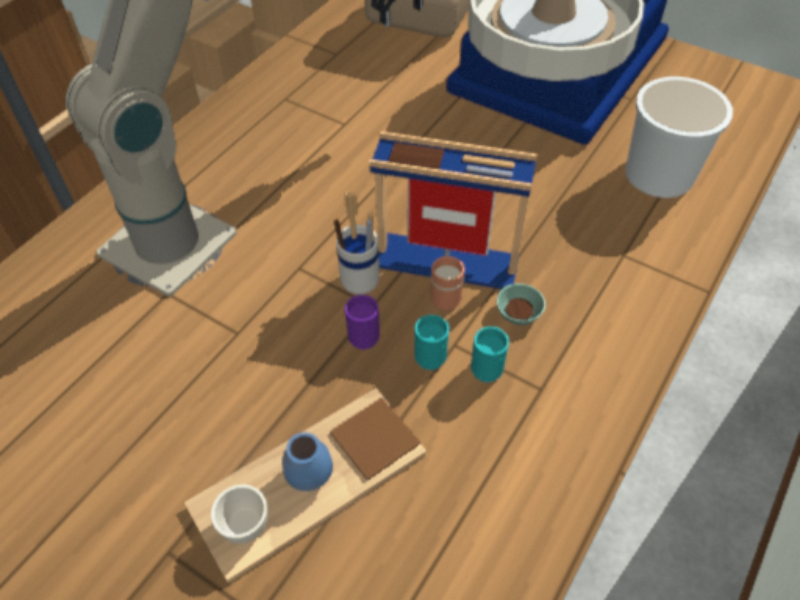

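View pics/top0.png

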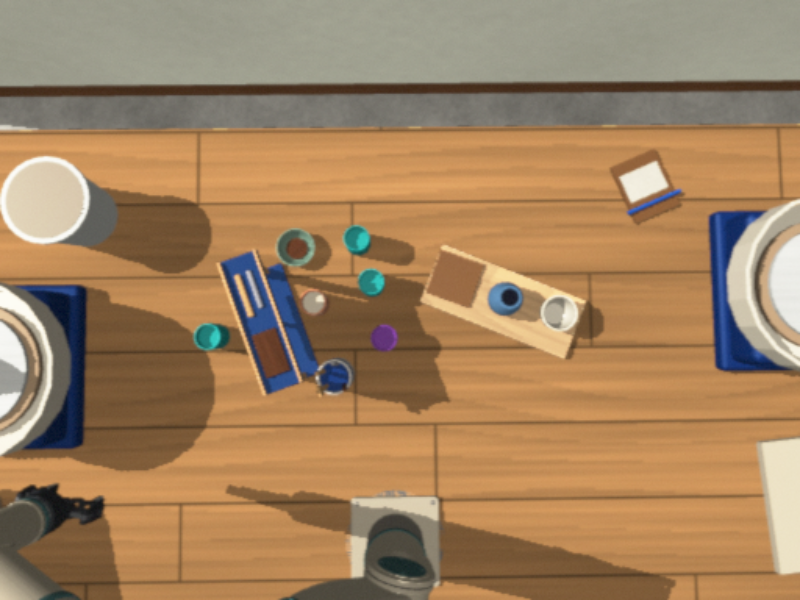

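The scene view shows the terracotta cup with its pale band at (447,282), in front of the red sign (450,215). The look-alikes are purple at (362,322) and turquoise at (432,342) and (490,353), with another turquoise one behind the stand at top-view (210,336). The crock is at (358,262), the dish at (521,303) and the bat at (375,437). In the top view the cup is at (314,301).

```bash
cat > h.py <<'E'
import numpy as np,cv2
from plant import env
def world(n,d,T=None):
    c=env.get_calibration(n);K=c["mtx"];T=c["T"] if T is None else T
    v,u=np.mgrid[:d.shape[0],:d.shape[1]]
    P=np.stack([(u-K[0,2])/K[0,0]*d,-(v-K[1,2])/K[1,1]*d,-d,np.ones_like(d)],-1)
    return (P@T.T)[...,:3]
E
python3 - <<'E'
from h import *
out={}
for n in("top","scene"):
    z=np.load(f"pics/{n}0.npz");p,d=z["p"],z["d"];W=world(n,d)
    hsv=cv2.cvtColor(p,cv2.COLOR_RGB2HSV);Hh,S,V=[hsv[...,i].astype(int) for i in range(3)]
    X,Y,Z=[W[...,i] for i in range(3)]
    roi=(X>.2)&(X<.95)&(Y>-.5)&(Y<.6)&(d>0)
    print(n,"bench z",np.median(Z[roi&(Z<.01)]))
    # components of points above bench
    m=(roi&(Z>.008)&(Z<.35)).astype(np.uint8)
    k,l,st,ce=cv2.connectedComponentsWithStats(m)
    for i in range(1,k):
        if st[i,4]<40: continue
        q=l==i; zz=Z[q]; zt=np.percentile(zz,97); t=q&(Z>zt-.008)
        (cx,cy),r=cv2.minEnclosingCircle(np.c_[X[t],Y[t]].astype(np.float32))
        print(st[i,4],ce[i].round(),"ztop %.3f"%zt,"circ",round(cx,3),round(cy,3),round(r,3),"rgb",np.median(p[q],0))
    for nm,mm in dict(bat=roi&(abs(Z-.026)<.006)&(V<150)&(S>90)&(Y<.1),board=roi&(Z>.012)&(Z<.032)&(Y<.15),ledge=roi&(Z>.24)&(Z<.3),redsign=roi&((Hh<6)|(Hh>174))&(S>180)&(Z>.04)&(Z<.24)).items():
        k,l,st,ce=cv2.connectedComponentsWithStats(mm.astype(np.uint8))
        if k<2: continue
        i=1+st[1:,4].argmax();q=l==i
        print(nm,st[i,4],cv2.minAreaRect(np.c_[X[q],Y[q]].astype(np.float32)),"z",np.median(Z[q]),Z[q].min(),Z[q].max())
E
```

```text
top bench z -0.0005279666146398299
264 [228. 153.] ztop 0.098 circ 0.705 0.081 0.03 rgb [ 43. 134. 126.]
389 [188. 157.] ztop 0.036 circ 0.695 0.23 0.045 rgb [107.  92.  79.]
3959 [321. 192.] ztop 0.117 circ 0.566 -0.262 0.026 rgb [205. 174. 137.]
3639 [176. 210.] ztop 0.278 circ 0.514 0.263 0.144 rgb [ 61.  79. 116.]
243 [237. 180.] ztop 0.097 circ 0.606 0.049 0.029 rgb [ 42. 130. 124.]
259 [200. 193.] ztop 0.097 circ 0.561 0.181 0.03 rgb [165. 147. 121.]
324 [135. 215.] ztop 0.097 circ 0.487 0.418 0.031 rgb [ 36. 126. 119.]
227 [245. 216.] ztop 0.098 circ 0.478 0.02 0.03 rgb [ 98.  53. 120.]
bat 7 ((0.6045161485671997, -0.2036900818347931), (0.003800999606028199, 0.016953477635979652), 62.146820068359375) z 0.02295496563139232 0.02030736145808487 0.027619766764069187
board 3007 ((0.5619564652442932, -0.2642153799533844), (0.3697953522205353, 0.15046174824237823), 67.56649780273438) z 0.01946093790531811 0.012025220288653937 0.03198957435575989
ledge 2454 ((0.5137675404548645, 0.26289597153663635), (0.2797529697418213, 0.0812433585524559), 19.719533920288086) z 0.2675955947544456 0.
[... 380 characters left out ...]
37736320496, -0.15385329723358154), (0.11566630750894547, 0.10903948545455933), 69.00503540039062) z 0.025633296046827847 0.020016502939837366 0.03199779178316331
board 6052 ((0.5605812072753906, -0.2647395133972168), (0.3702186346054077, 0.15376099944114685), 67.5977554321289) z 0.018805946984013278 0.012000650532024038 0.03199779178316331
ledge 2809 ((0.5117543935775757, 0.262679785490036), (0.2805972099304199, 0.08980782330036163), 19.86994171142578) z 0.26821079801519754 0.24766330099280043 0.28210033109811405
redsign 1626 ((0.5138115286827087, 0.2583467960357666), (0.1488141417503357, 0.012382513843476772), 20.69339370727539) z 0.13737522825284687 0.04521547352868982 0.21575853591925132
```

```bash
cat >> h.py <<'E'
from scipy.spatial.transform import Rotation as Rn
yaw=np.deg2rad(109.75); O=np.array([.5128,.263,0])
XS=np.array([np.cos(yaw),np.sin(yaw),0]);YS=np.array([-np.sin(yaw),np.cos(yaw),0]);UP=np.array([0,0,1.])
def stand(p): q=np.asarray(p)-O; return np.r_[q@XS,q@YS,q[2]]
def wrld(s): return O+s[0]*XS+s[1]*YS+s[2]*UP
def ori(tilt,dyaw=0):  # tool x along XS (turned dyaw deg about z), tilted by tilt deg about tool y
    z0=Rn.from_euler('z',dyaw,degrees=True)
    R=np.c_[XS,-YS,-UP]
    return z0*Rn.from_matrix(R)*Rn.from_euler('y',tilt,degrees=True)
def go(point,tilt,reach,dyaw=0):
    """needed slide (mm, in present tool axes) and rotation to bring the point 'reach' m ahead of TCP to point"""
    s=env.get_state();R=Rn.from_quat(s['eef_rot']);Rt=ori(tilt,dyaw)
    tcp=np.asarray(point)-reach*Rt.apply([0,0,1])
    print("tcp now",s['position'].round(3),"->",tcp.round(3),"slide now-axes",(R.inv().apply(tcp-s['position'])*1e3).round(1),
      "target-axes",(Rt.inv().apply(tcp-s['position'])*1e3).round(1),"rotvec",(R.inv()*Rt).as_rotvec(degrees=True).round(1),
      "tip in stand",stand(s['position']+R.apply([0,0,.173])).round(3),"clock",round(s['clock'],2),"q",s['qpos'].round(2),"F",s['force'].round(1),"gap",round(s['finger_gap'],4))
E
python3 - <<'E'
from h import *
z=np.load("pics/scene0.npz");p,d=z["p"],z["d"];W=world("scene",d)
cv2.imwrite("pics/crop.png",cv2.resize(p[110:260,200:360,::-1],None,fx=4,fy=4,interpolation=cv2.INTER_CUBIC))
t=np.load("pics/top0.npz");pt,dt=t["p"],t["d"];Wt=world("top",dt)
for n,p_,W_ in(("scene",p,W),("top",pt,Wt)):
    hsv=cv2.cvtColor(p_,cv2.COLOR_RGB2HSV)
    X,Y,Z=[W_[...,i] for i in range(3)]
    reg=(abs(X-.607)<.09)&(abs(Y+.154)<.09)&(Z>.015)&(Z<.04)
    m=reg&(hsv[...,2]<(np.percentile(hsv[...,2][reg],5)+np.percentile(hsv[...,2][reg],95))/2)
    m=cv2.morphologyEx(m.astype(np.uint8),cv2.MORPH_OPEN,np.ones((3,3)))>0
    print(n,"bat",cv2.minAreaRect(np.c_[X[m],Y[m]].astype(np.float32)),"z",np.median(Z[m]))
    S=(W_-O)@np.c_[XS,YS,UP]
    m=(S[...,0]<-.03)&(abs(S[...,1]-.17)<.08)&(S[...,0]>-.16)&(S[...,2]>.09)&(S[...,2]<.126)
    if m.sum()>20: print("crock stand frame",cv2.minEnclosingCircle(S[m][:,:2].astype(np.float32)))
    m=(abs(S[...,0])<.04)&(abs(S[...,1])<.09)&(S[...,2]>.06)&(S[...,2]<.2)
    if m.sum()>100:
        q=S[m]; f=np.polyfit(q[:,1],q[:,0],1); print("sign x=a*y+b",f,"phi",-np.arctan(f[0]))
print("cup stand",stand([.561,.181,0]))
E
```

```text
scene bat ((0.6157235503196716, -0.15231338143348694), (0.12117108702659607, 0.11077430844306946), 69.00281524658203) z 0.025382749655049608
crock stand frame ((-0.08380094170570374, 0.16057027876377106), 0.04256962984800339)
sign x=a*y+b [-8.55949327e-06 -4.82104872e-03] phi 8.559493268275542e-06
top bat ((0.6158175468444824, -0.15190860629081726), (0.11850915849208832, 0.10998890548944473), 70.74589538574219) z 0.025676927727714238
crock stand frame ((-0.08413662016391754, 0.15696954727172852), 0.039235472679138184)
cup stand [-0.09346402 -0.01765551  0.        ]
```

View pics/crop.png

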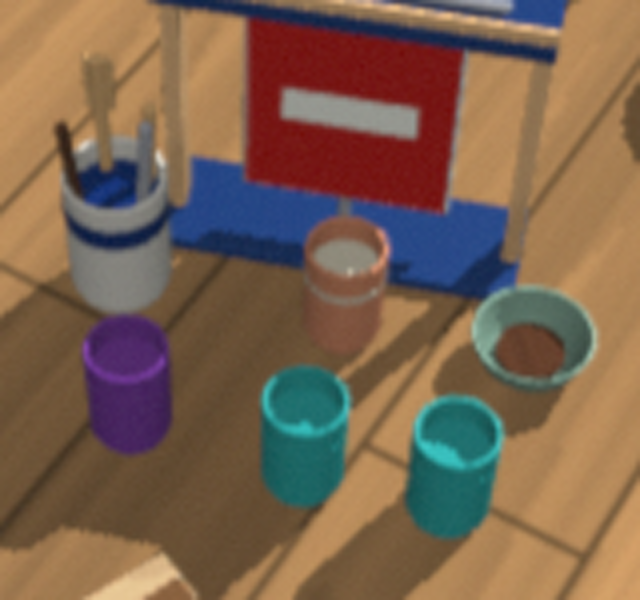

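```bash
python3 -m crank '[{"slide":[0,0,-30],"rotation":[0,0,7],"jaw":0},{"slide":[0,0,-30],"rotation":[0,0,7],"jaw":0},{"slide":[0,0,-30],"rotation":[0,0,7],"jaw":0},{"slide":[0,0,-30],"rotation":[0,0,7],"jaw":0},{"slide":[0,0,0],"rotation":[0,0,7],"jaw":0},{"slide":[0,0,0],"rotation":[0,0,7],"jaw":0},{"slide":[0,0,0],"rotation":[0,0,7],"jaw":0},{"slide":[0,0,0],"rotation":[0,0,5],"jaw":0}]'; python3 -c "
from h import *
go([.561,.181,.22],30,.149)"
```

```text
clock: 0.77
position: [0.1756, 0.6257, 0.5244]
eef_rot: [0.574, 0.819, -0.0, 0.0]
force: [-0.4, -0.8, -0.5]
finger_gap: 0.0852
tcp now [0.176 0.626 0.524] -> [0.586 0.111 0.349] slide now-axes [-624.   210.   175.6] target-axes [-627.4  212.5 -159.8] rotvec [-0.1 30.   0.2] tip in stand [0.455 0.195 0.351] clock 0.77 q [-1.51  0.55  0.3   1.35 -0.16  1.27 -0.86] F [-0.4 -0.8 -0.5] gap 0.0852
```

The crop confirms it: the terracotta cup with the pale band is at crop (345,285). Purple is at (128,385), and the two turquoise ones are at (305,435) and (455,465). The sign is already square (phi≈0), and the crock is on the stand's +y side.

```bash
R='{"slide":[-38,13,0],"rotation":[0,0,0],"jaw":0}'; python3 -m crank '[{"slide":[-38,13,0],"rotation":[0,0,0],"jaw":0},{"slide":[-38,13,0],"rotation":[0,0,0],"jaw":0},{"slide":[-38,13,0],"rotation":[0,0,0],"jaw":0},{"slide":[-38,13,0],"rotation":[0,0,0],"jaw":0},{"slide":[-38,13,0],"rotation":[0,0,0],"jaw":0},{"slide":[-38,13,0],"rotation":[0,0,0],"jaw":0},{"slide":[-38,13,0],"rotation":[0,0,0],"jaw":0},{"slide":[-38,13,0],"rotation":[0,0,0],"jaw":0}]' >/dev/null
python3 -m crank '[{"slide":[-38,13,0],"rotation":[0,0,0],"jaw":0},{"slide":[-38,13,0],"rotation":[0,0,0],"jaw":0},{"slide":[-38,13,0],"rotation":[0,0,0],"jaw":0},{"slide":[-38,13,0],"rotation":[0,0,0],"jaw":0},{"slide":[-38,13,0],"rotation":[0,0,0],"jaw":0},{"slide":[-38,13,0],"rotation":[0,0,0],"jaw":0},{"slide":[-38,13,0],"rotation":[0,0,0],"jaw":0},{"slide":[-38,13,0],"rotation":[0,0,0],"jaw":0}]' >/dev/null
python3 -c "
from h import *
go([.561,.181,.22],30,.149)"
```

```text
tcp now [0.583 0.126 0.524] -> [0.586 0.111 0.349] slide now-axes [-15.6  -1.9 175.4] target-axes [-101.2   -1.9  144.1] rotvec [-0.2 30.   0.6] tip in stand [-0.152 -0.019  0.351] clock 2.1 q [-0.53  0.47  0.43  1.51 -0.2   1.21  0.29] F [ 1.  -0.   0.7] gap 0.0852
```

```bash
python3 -m crank '[{"slide":[0,0,0],"rotation":[0,6,0],"jaw":0},{"slide":[0,0,0],"rotation":[0,6,0],"jaw":0},{"slide":[0,0,0],"rotation":[0,6,0],"jaw":0},{"slide":[0,0,0],"rotation":[0,6,0],"jaw":0},{"slide":[0,0,0],"rotation":[0,6,0],"jaw":0},{"slide":[-20,0,28],"rotation":[0,0,0],"jaw":0},{"slide":[-20,0,28],"rotation":[0,0,0],"jaw":0},{"slide":[-20,0,28],"rotation":[0,0,0],"jaw":0}]' >/dev/null
python3 - <<'E'
from h import *
go([.561,.181,.22],30,.149)
s=env.get_state();p,d=env.camera("wrist")
T=np.eye(4);T[:3,:3]=Rn.from_quat(s['eef_rot']).as_matrix();T[:3,3]=s['position'];T=T@env.get_calibration("wrist")["hand_eye"]
W=world("wrist",d,T);cv2.imwrite("pics/w1.png",p[:,:,::-1])
X,Y,Z=[W[...,i] for i in range(3)]
m=(Z>.085)&(Z<.105)&(np.hypot(X-.561,Y-.181)<.05)&(d>0)
print(m.sum(),cv2.minEnclosingCircle(np.c_[X[m],Y[m]].astype(np.float32)),np.percentile(Z[m],[5,50,95]))
E
```

```text
tcp now [0.585 0.118 0.421] -> [0.586 0.111 0.349] slide now-axes [-41.7  -1.6  58.7] target-axes [-41.8  -1.5  58.7] rotvec [-0.2  0.   0.5] tip in stand [-0.075 -0.018  0.271] clock 2.77 q [-0.24  0.6   0.23  1.63 -0.68  1.2   0.65] F [-0.1  0.9  0.1] gap 0.0858
879 ((0.5611361861228943, 0.18096943199634552), 0.030001971870660782) [0.08872432 0.09540962 0.09682551]
```

View pics/w1.png

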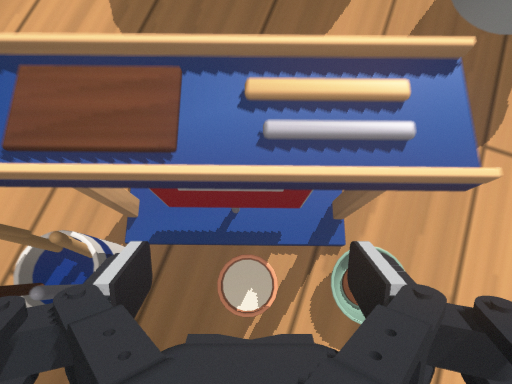

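The wrist view shows the cup at (248,285), centred between the fingers. The ledge is ahead of them, the crock at left and the dish at right.

```bash
python3 -m crank '[{"slide":[-14.7,-0.2,23.8],"rotation":[0,0,0],"jaw":0},{"slide":[-14.7,-0.2,23.8],"rotation":[0,0,0],"jaw":0},{"slide":[-14.7,-0.2,23.8],"rotation":[0,0,0],"jaw":0},{"slide":[-14.7,-0.2,23.8],"rotation":[0,0,0],"jaw":0},{"slide":[-14.7,-0.2,23.8],"rotation":[0,0,0],"jaw":0},{"slide":[-14.7,-0.2,23.8],"rotation":[0,0,0],"jaw":0},{"slide":[-14.7,-0.2,23.8],"rotation":[0,0,0],"jaw":0},{"slide":[-14.7,-0.2,23.8],"rotation":[0,0,0],"jaw":0}]' >/dev/null
python3 -c "
from h import *
go([.561,.181,.068],30,.149)"
```

```text
tcp now [0.587 0.112 0.198] -> [0.586 0.111 0.197] slide now-axes [-1.1 -0.7  0.1] target-axes [-1.1 -0.7  0.1] rotvec [-0.2 -0.   0.5] tip in stand [-0.08  -0.018  0.048] clock 3.48 q [-0.17  0.9   0.12  1.76 -0.85  0.85  0.96] F [-0.1  0.2  0.1] gap 0.0856
```

```bash
python3 -m crank '[{"slide":[0,0,0],"rotation":[0,0,0],"jaw":255},{"slide":[0,0,0],"rotation":[0,0,0],"jaw":255},{"slide":[0,0,0],"rotation":[0,0,0],"jaw":255},{"slide":[0,0,0],"rotation":[0,0,0],"jaw":255},{"slide":[0,0,0],"rotation":[0,0,0],"jaw":255},{"slide":[0,0,0],"rotation":[0,0,0],"jaw":255},{"slide":[0,0,0],"rotation":[0,0,0],"jaw":255},{"slide":[0,0,0],"rotation":[0,0,0],"jaw":255}]' 40
python3 -m crank '[{"slide":[-2,0,-2],"rotation":[0,0,0],"jaw":255},{"slide":[3,0,-8],"rotation":[0,0,0],"jaw":255},{"slide":[5,0,-9],"rotation":[0,0,0],"jaw":255},{"slide":[5,0,-9],"rotation":[0,0,0],"jaw":255},{"slide":[5,0,-9],"rotation":[0,0,0],"jaw":255},{"slide":[0,0,-9],"rotation":[0,0,0],"jaw":255},{"slide":[0,0,-9],"rotation":[0,0,0],"jaw":255},{"slide":[0,0,0],"rotation":[0,0,0],"jaw":255}]'
python3 - <<'E'
from h import *
go([.6137,-.1575,.16],30,.149)
go([.6137,-.1575,.16],30,.149,40)
s=env.get_state();p,d=env.camera("wrist");cv2.imwrite("pics/w2.png",p[:,:,::-1])
E
```

```text
clock: 4.15
position: [0.5863, 0.1117, 0.199]
eef_rot: [0.552, 0.793, 0.148, -0.212]
force: [-0.8, -1.2, 0.9]
finger_gap: 0.0588
clock: 4.82
position: [0.592, 0.0975, 0.2559]
eef_rot: [0.552, 0.793, 0.149, -0.21]
force: [0.2, 0.3, -1.9]
finger_gap: 0.059
tcp now [0.592 0.097 0.256] -> [ 0.639 -0.228  0.289] slide now-axes [-262.   -68.2 -188.9] target-axes [-262.2  -65.7 -189.6] rotvec [-0.1  0.1  0.5] tip in stand [-0.096 -0.018  0.106] clock 4.82 q [-0.17  0.81  0.17  1.73 -0.79  0.95  0.89] F [ 0.2  0.3 -1.9] gap 0.059
tcp now [0.592 0.097 0.256] -> [ 0.678 -0.195  0.289] slide now-axes [-247.3  -20.2 -180.3] target-axes [-175.5 -209.3 -139.5] rotvec [ 19.9   0.2 -34.2] tip in stand [-0.096 -0.018  0.106] clock 4.82 q [-0.17  0.81  0.17  1.73 -0.79  0.95  0.89] F [ 0.2  0.3 -1.9] gap 0.059
```

View pics/w2.png

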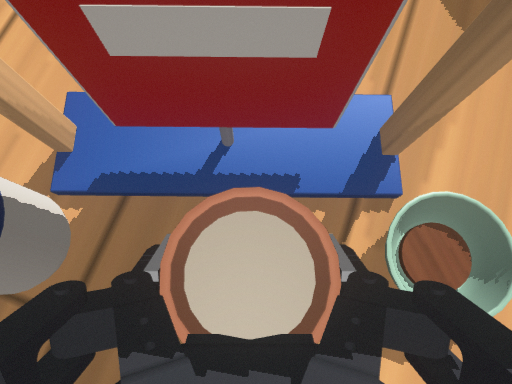

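The cup is off the bench at (250,270), upright between the pads, and the force reads about 1.9 N of weight. Next I lift it higher, yaw the tool 40° so it leans away from the vase, and carry the cup over.

```bash
python3 -m crank '[{"slide":[12,0,-21],"rotation":[0,0,0],"jaw":255},{"slide":[18,0,-31],"rotation":[0,0,0],"jaw":255},{"slide":[18,0,-31],"rotation":[3.33,0,-5.77],"jaw":255},{"slide":[10,0,-17],"rotation":[3.33,0,-5.77],"jaw":255},{"slide":[0,0,0],"rotation":[3.33,0,-5.77],"jaw":255},{"slide":[0,0,0],"rotation":[3.33,0,-5.77],"jaw":255},{"slide":[0,0,0],"rotation":[3.33,0,-5.77],"jaw":255},{"slide":[0,0,0],"rotation":[3.33,0,-5.77],"jaw":255}]' 
python3 - <<'E'
from h import *
go([.6137,-.1575,.20],30,.149,40)
E
```

```text
clock: 5.53
position: [0.5906, 0.099, 0.3691]
eef_rot: [0.245, 0.934, 0.066, -0.251]
force: [-0.7, 0.9, -2.1]
finger_gap: 0.0587
tcp now [0.591 0.099 0.369] -> [ 0.678 -0.195  0.329] slide now-axes [-210.9 -213.2  -75.7] target-axes [-213.7 -209.9  -77.1] rotvec [-0.4 -0.1  0.7] tip in stand [-0.115  0.039  0.219] clock 5.53 q [-0.2   0.72  0.13  1.52 -0.38  1.37  1.14] F [-0.7  0.9 -2.1] gap 0.0587
```

```bash
python3 -m crank '[{"slide":[-13,-13,-5],"rotation":[0,0,0],"jaw":255},{"slide":[-26,-26,-9],"rotation":[0,0,0],"jaw":255},{"slide":[-32,-32,-12],"rotation":[0,0,0],"jaw":255},{"slide":[-32,-32,-12],"rotation":[0,0,0],"jaw":255},{"slide":[-32,-32,-12],"rotation":[0,0,0],"jaw":255},{"slide":[-30,-30,-10],"rotation":[0,0,0],"jaw":255},{"slide":[-26,-27,-9],"rotation":[0,0,0],"jaw":255},{"slide":[-20,-21,-7],"rotation":[0,0,0],"jaw":255}]' 
python3 - <<'E'
from h import *
go([.6137,-.1575,.20],30,.149,40)
for n in("wrist","top","scene"):
    s=env.get_state();p,d=env.camera(n)
    T=None
    if n=="wrist":
        T=np.eye(4);T[:3,:3]=Rn.from_quat(s['eef_rot']).as_matrix();T[:3,3]=s['position'];T=T@env.get_calibration("wrist")["hand_eye"]
    W=world(n,d,T);X,Y,Z=[W[...,i] for i in range(3)]
    if n=="wrist":cv2.imwrite("pics/w3.png",p[:,:,::-1])
    # bat top by height: edges of z>.0225 in board axes
    B=np.array([.561,-.2645]);a=np.deg2rad(67.6);L=np.array([np.cos(a),np.sin(a)]);N=np.array([-L[1],L[0]])
    u=(W[...,:2]-B)@L;v=(W[...,:2]-B)@N
    reg=(u>.02)&(u<.2)&(abs(v)<.085)&(Z<.04)&(Z>.012)
    m=(reg&(Z>.0225)).astype(np.uint8)
    m=cv2.morphologyEx(m,cv2.MORPH_OPEN,np.ones((3,3)))>0
    print(n,m.sum(),"bat top z",np.median(Z[m]) if m.any() else None, "u",np.percentile(u[m],[1,99]) if m.any() else 0,"v",np.percentile(v[m],[1,99]) if m.any() else 0)
    c=(Z>.2)&(Z<.3)&(np.hypot(X-.61,Y+.16)<.06)&(d>0)
    q=Z>.12
    hsv=cv2.cvtColor(p,cv2.COLOR_RGB2HSV);bat=(reg&(hsv[...,2]<150)&(hsv[...,1]>60))
    if n!="wrist":print("dark u",np.percentile(u[bat],[1,99]),"v",np.percentile(v[bat],[1,99]))
E
```

```text
clock: 6.2
position: [0.6717, -0.1827, 0.3303]
eef_rot: [0.249, 0.933, 0.066, -0.251]
force: [0.2, -0.3, -1.9]
finger_gap: 0.0593
tcp now [ 0.672 -0.183  0.33 ] -> [ 0.678 -0.195  0.329] slide now-axes [-10.8  -7.5  -4.7] target-axes [-10.8  -7.5  -4.7] rotvec [-0.3 -0.   0.3] tip in stand [-0.407  0.057  0.181] clock 6.2 q [ 0.17  0.94  0.19  1.16 -0.25  1.58  1.44] F [ 0.2 -0.3 -1.9] gap 0.0593
wrist 0 bat top z None u 0 v 0
top 145 bat top z 0.02621064778077753 u [0.10493729 0.18011261] v [-0.02829595  0.04454656]
dark u [0.10477085 0.17828541] v [-0.06385931  0.01829624]
scene 1244 bat top z 0.02593819523672669 u [0.07439113 0.17906081] v [-0.06100991  0.042477  ]
dark u [0.0668483  0.18011077] v [-0.06198341  0.0417754 ]
```

View pics/w3.png

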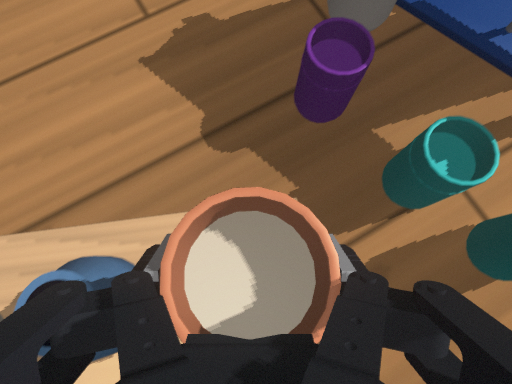

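The wrist view shows the cup still upright in the pads at (250,270). The vase is at left (80,300) and the purple and turquoise look-alikes are well clear. I'll recheck the bat centre on the unobstructed first images.

```bash
python3 - <<'E'
from h import *
B=np.array([.561,-.2645]);a=np.deg2rad(67.6);L=np.array([np.cos(a),np.sin(a)]);N=np.array([-L[1],L[0]])
for n in("top","scene"):
    z=np.load(f"pics/{n}0.npz");p,d=z["p"],z["d"];W=world(n,d)
    u=(W[...,:2]-B)@L;v=(W[...,:2]-B)@N;Z=W[...,2]
    for nm,m in dict(height=(Z>.0225)&(Z<.031)&(u>.06),col=(p[...,2]<p[...,0]*.0+95)&(p[...,0]<165)&(Z>.021)&(Z<.031)&(u>.06)).items():
        m=cv2.morphologyEx((m&(u<.2)&(abs(v)<.08)).astype(np.uint8),cv2.MORPH_OPEN,np.ones((3,3)))>0
        r=cv2.minAreaRect(np.c_[u[m],v[m]].astype(np.float32));M=np.c_[u[m],v[m]].mean(0)
        print(n,nm,m.sum(),r,"mean uv",M,"world",B+M[0]*L+M[1]*N,"rect world",B+r[0][0]*L+r[0][1]*N)
E
```

```text
top height 365 ((0.12991918623447418, -0.0075365714728832245), (0.10684706270694733, 0.10870605707168579), 1.7429835796356201) mean uv [ 0.12513657 -0.01075268] world [ 0.61862718 -0.15290301] rect world [ 0.61747626 -0.1472557 ]
top col 499 ((0.1264740526676178, -0.007039651274681091), (0.10168493539094925, 0.10558465868234634), 3.363539934158325) mean uv [ 0.12353852 -0.00766634] world [ 0.61516476 -0.15320437] rect world [ 0.615704   -0.15025152]
scene height 1209 ((0.1267341673374176, -0.007277265191078186), (0.1111869066953659, 0.11062220484018326), 2.1223180294036865) mean uv [ 0.12381608 -0.00975969] world [ 0.61720593 -0.15374546] rect world [ 0.6160228  -0.15010158]
scene col 1466 ((0.12705761194229126, -0.008652213960886002), (0.11128459870815277, 0.10903948545455933), 1.4050532579421997) mean uv [ 0.12541463 -0.0110485 ] world [ 0.61900665 -0.15275865] rect world [ 0.61741726 -0.15032649]
```

```bash
python3 - <<'E'
from h import *
go([.6153,-.1506,.1165],30,.149,40)
go([.6153,-.1506,.0965],30,.149,40)
E
```

```text
tcp now [ 0.671 -0.183  0.33 ] -> [ 0.68  -0.188  0.246] slide now-axes [-51.1  -0.4  68. ] target-axes [-51.   -0.5  68. ] rotvec [-0.2 -0.1  0.1] tip in stand [-0.407  0.058  0.18 ] clock 6.35 q [ 0.17  0.94  0.19  1.16 -0.25  1.58  1.44] F [-0.1  0.9 -2.3] gap 0.0593
tcp now [ 0.671 -0.183  0.33 ] -> [ 0.68  -0.188  0.226] slide now-axes [-61.1  -0.3  85.3] target-axes [-61.   -0.5  85.3] rotvec [-0.2 -0.1  0.1] tip in stand [-0.407  0.058  0.18 ] clock 6.35 q [ 0.17  0.94  0.19  1.16 -0.25  1.58  1.44] F [-0.1  0.9 -2.3] gap 0.0593
```

```bash
python3 -m crank '[{"slide":[-8,0,10],"rotation":[0,0,0],"jaw":255},{"slide":[-9,0,12],"rotation":[0,0,0],"jaw":255},{"slide":[-9,0,12],"rotation":[0,0,0],"jaw":255},{"slide":[-9,0,12],"rotation":[0,0,0],"jaw":255},{"slide":[-8,-0.4,11],"rotation":[0,0,0],"jaw":255},{"slide":[-8,0,11],"rotation":[0,0,0],"jaw":255},{"slide":[0,0,0],"rotation":[0,0,0],"jaw":255},{"slide":[0,0,0],"rotation":[0,0,0],"jaw":255}]' 
python3 - <<'E'
from h import *
go([.6153,-.1506,.0965],30,.149,40)
E
python3 -m crank '[{"slide":[-1.5,0,2.5],"rotation":[0,0,0],"jaw":255},{"slide":[-1.5,0,2.5],"rotation":[0,0,0],"jaw":255},{"slide":[-1,0,2],"rotation":[0,0,0],"jaw":255},{"slide":[-1,0,2],"rotation":[0,0,0],"jaw":255},{"slide":[-1,0,2],"rotation":[0,0,0],"jaw":255},{"slide":[-1,0,2],"rotation":[0,0,0],"jaw":255},{"slide":[-1,0,1.5],"rotation":[0,0,0],"jaw":255},{"slide":[0,0,0],"rotation":[0,0,0],"jaw":255}]' 
python3 - <<'E'
from h import *
go([.6153,-.1506,.0965],30,.149,40)
E
```

```text
clock: 7.02
position: [0.6802, -0.184, 0.2462]
eef_rot: [0.248, 0.933, 0.066, -0.251]
force: [-0.3, -0.5, -2.4]
finger_gap: 0.0588
tcp now [ 0.68  -0.184  0.246] -> [ 0.68  -0.188  0.226] slide now-axes [-11.7  -3.9  17.1] target-axes [-11.7  -3.9  17.1] rotvec [-0.3 -0.1  0.5] tip in stand [-0.411  0.05   0.097] clock 7.02 q [ 0.18  1.04  0.18  1.17 -0.26  1.47  1.46] F [-0.3 -0.5 -2.4] gap 0.0588
clock: 7.68
position: [0.6801, -0.184, 0.2305]
eef_rot: [0.248, 0.934, 0.066, -0.25]
force: [0.5, 0.8, -3.1]
finger_gap: 0.0588
tcp now [ 0.68  -0.184  0.23 ] -> [ 0.68  -0.188  0.226] slide now-axes [-3.9 -3.9  3.5] target-axes [-3.9 -3.8  3.5] rotvec [-0.3 -0.   0.5] tip in stand [-0.411  0.05   0.081] clock 7.68 q [ 0.18  1.06  0.18  1.17 -0.26  1.45  1.46] F [ 0.5  0.8 -3.1] gap 0.0588
```

```bash
python3 -m crank '[{"slide":[-0.6,-1,0.6],"rotation":[0,0,0],"jaw":255},{"slide":[-0.6,-1,0.6],"rotation":[0,0,0],"jaw":255},{"slide":[-0.6,-1,0.6],"rotation":[0,0,0],"jaw":255},{"slide":[-0.6,-1,0.6],"rotation":[0,0,0],"jaw":255},{"slide":[-0.6,0,0.6],"rotation":[0,0,0],"jaw":255},{"slide":[-0.6,0,0.6],"rotation":[0,0,0],"jaw":255},{"slide":[0,0,0],"rotation":[0,0,0],"jaw":255},{"slide":[0,0,0],"rotation":[0,0,0],"jaw":255}]' 
python3 - <<'E'
from h import *
go([.6153,-.1506,.0965],30,.149,40)
s=env.get_state();p,d=env.camera("scene");W=world("scene",d)
cv2.imwrite("pics/s4.png",cv2.resize(p[240:384,100:300,::-1],None,fx=4,fy=4))
E
```

```text
clock: 8.35
position: [0.6795, -0.1881, 0.226]
eef_rot: [0.248, 0.934, 0.066, -0.25]
force: [0.9, 0.6, -1.7]
finger_gap: 0.0591
tcp now [ 0.679 -0.188  0.226] -> [ 0.68  -0.188  0.226] slide now-axes [-0.4  0.   0.3] target-axes [-0.4  0.   0.3] rotvec [-0.3 -0.   0.5] tip in stand [-0.415  0.052  0.076] clock 8.35 q [ 0.18  1.06  0.18  1.17 -0.26  1.44  1.47] F [ 0.9  0.6 -1.7] gap 0.0591
```

View pics/s4.png

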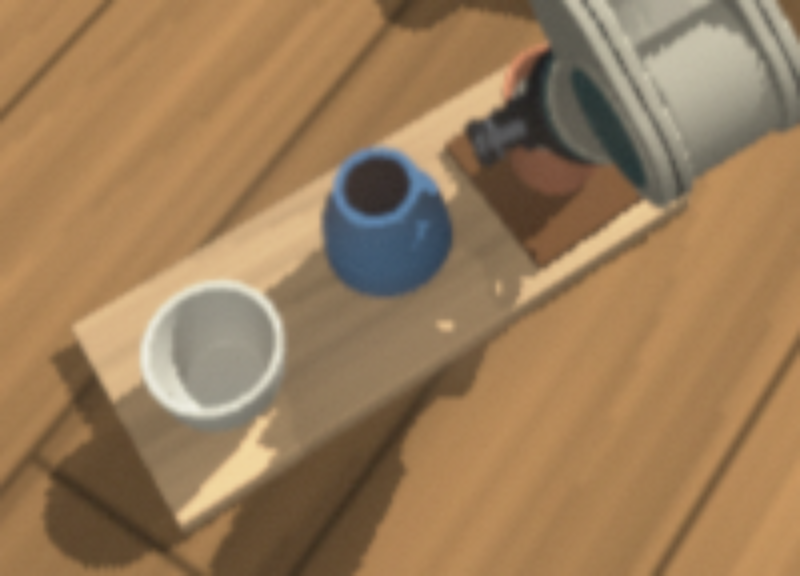

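The cup is on the bat at (545,170), mostly hidden by the arm, and the vase is clear. I'll lower until the force shows contact.

```bash
python3 -m crank '[{"slide":[-0.25,0,0.45],"rotation":[0,0,0],"jaw":255},{"slide":[0,0,0],"rotation":[0,0,0],"jaw":255},{"slide":[-0.25,0,0.45],"rotation":[0,0,0],"jaw":255},{"slide":[0,0,0],"rotation":[0,0,0],"jaw":255},{"slide":[-0.25,0,0.45],"rotation":[0,0,0],"jaw":255},{"slide":[0,0,0],"rotation":[0,0,0],"jaw":255},{"slide":[0,0,0],"rotation":[0,0,0],"jaw":255},{"slide":[0,0,0],"rotation":[0,0,0],"jaw":255}]' ; python3 -m crank '[{"slide":[-0.25,0,0.45],"rotation":[0,0,0],"jaw":255},{"slide":[0,0,0],"rotation":[0,0,0],"jaw":255},{"slide":[-0.25,0,0.45],"rotation":[0,0,0],"jaw":255},{"slide":[0,0,0],"rotation":[0,0,0],"jaw":255},{"slide":[0,0,0],"rotation":[0,0,0],"jaw":255},{"slide":[0,0,0],"rotation":[0,0,0],"jaw":255},{"slide":[0,0,0],"rotation":[0,0,0],"jaw":255},{"slide":[0,0,0],"rotation":[0,0,0],"jaw":255}]'
```

```text
clock: 9.07
position: [0.6795, -0.1881, 0.225]
eef_rot: [0.248, 0.934, 0.066, -0.25]
force: [0.1, -0.5, 2.4]
finger_gap: 0.0591
clock: 9.73
position: [0.6795, -0.1882, 0.225]
eef_rot: [0.248, 0.934, 0.067, -0.25]
force: [-0.6, -1.0, 6.1]
finger_gap: 0.0587
```

Contact is confirmed (+6 N). Opening, then backing out along the tool axis.

```bash
python3 -m crank '[{"slide":[0.2,0,-0.4],"rotation":[0,0,0],"jaw":180},{"slide":[0,0,0],"rotation":[0,0,0],"jaw":100},{"slide":[0,0,0],"rotation":[0,0,0],"jaw":50},{"slide":[0,0,0],"rotation":[0,0,0],"jaw":0},{"slide":[0,0,0],"rotation":[0,0,0],"jaw":0},{"slide":[0,0,0],"rotation":[0,0,0],"jaw":0},{"slide":[0,0,0],"rotation":[0,0,0],"jaw":0},{"slide":[0,0,0],"rotation":[0,0,0],"jaw":0}]' ; python3 -m crank '[{"slide":[0,0,-8],"rotation":[0,0,0],"jaw":0},{"slide":[0,0,-12],"rotation":[0,0,0],"jaw":0},{"slide":[0,0,-20],"rotation":[0,0,0],"jaw":0},{"slide":[0,0,-25],"rotation":[0,0,0],"jaw":0},{"slide":[0,0,-30],"rotation":[0,0,0],"jaw":0},{"slide":[0,0,-30],"rotation":[0,0,0],"jaw":0},{"slide":[0,0,-30],"rotation":[0,0,0],"jaw":0},{"slide":[0,0,-20],"rotation":[0,0,0],"jaw":0}]'
python3 - <<'E'
from h import *
s=env.get_state();p,d=env.camera("wrist")
T=np.eye(4);T[:3,:3]=Rn.from_quat(s['eef_rot']).as_matrix();T[:3,3]=s['position'];T=T@env.get_calibration("wrist")["hand_eye"]
W=world("wrist",d,T);cv2.imwrite("pics/w5.png",p[:,:,::-1])
X,Y,Z=[W[...,i] for i in range(3)]
m=(Z>.112)&(Z<.13)&(np.hypot(X-.616,Y+.151)<.05)&(d>0)
print(m.sum(),cv2.minEnclosingCircle(np.c_[X[m],Y[m]].astype(np.float32)),np.percentile(Z[m],[5,50,95]))
go(wrld([-.16,-.06,.2]),45,.173)
E
```

```text
clock: 10.4
position: [0.6794, -0.1881, 0.2237]
eef_rot: [0.248, 0.934, 0.066, -0.25]
force: [-0.0, -0.7, 0.1]
finger_gap: 0.0855
clock: 11.07
position: [0.7561, -0.2323, 0.3794]
eef_rot: [0.248, 0.934, 0.066, -0.248]
force: [0.2, -0.1, -0.8]
finger_gap: 0.0855
1282 ((0.6169564723968506, -0.15201029181480408), 0.029984861612319946) [0.11368541 0.12114373 0.12254657]
tcp now [ 0.757 -0.233  0.382] -> [0.665 0.018 0.322] slide now-axes [148.7 171.8 152.5] target-axes [146.9  -2.2 230.9] rotvec [-24.6  14.9  32.4] tip in stand [-0.485 -0.007  0.231] clock 11.12 q [ 0.24  1.11  0.19  0.62 -0.26  1.94  1.39] F [-1.7  0.6  2.8] gap 0.0854
```

View pics/w5.png

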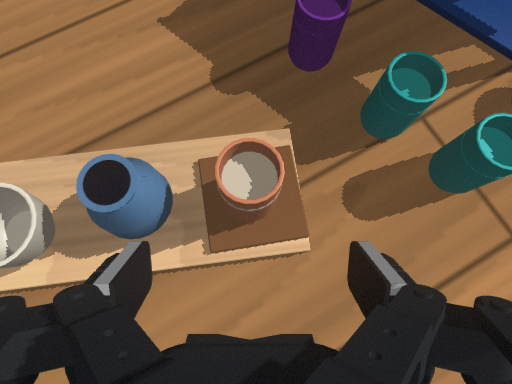

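The cup stands upright on the bat at (250,175). Its rim centre is at (0.617, −0.152), 2 mm from the bat's centre, with rim z = 0.121, and the vase and bowl are undisturbed. Now the sign: I'll turn it counter-clockwise by pushing its −y half back first, away from the crock.

```bash
python3 -c "
from h import *
go(wrld([-.15,-.058,.26]),60,.173)"
python3 -m crank '[{"slide":[20,20,-5],"rotation":[0,0,0],"jaw":255},{"slide":[20,25,10],"rotation":[0,0,0],"jaw":255},{"slide":[20,25,10],"rotation":[0,0,0],"jaw":255},{"slide":[20,25,20],"rotation":[0,0,0],"jaw":255},{"slide":[10,20,20],"rotation":[0,0,0],"jaw":255},{"slide":[10,20,20],"rotation":[0,0,0],"jaw":255},{"slide":[0,0,0],"rotation":[-3.33,0,5.77],"jaw":255},{"slide":[0,0,0],"rotation":[-3.33,0,5.77],"jaw":255}]'
python3 -c "
from h import *
go(wrld([-.15,-.058,.26]),60,.173)"
```

```text
tcp now [ 0.757 -0.233  0.382] -> [0.669 0.    0.347] slide now-axes [150.2 159.  125.5] target-axes [ 94.3  -4.2 233.8] rotvec [-28.8  29.2  29.1] tip in stand [-0.485 -0.007  0.231] clock 11.12 q [ 0.24  1.11  0.19  0.62 -0.26  1.94  1.39] F [-1.7  0.6  2.8] gap 0.0854
clock: 11.78
position: [0.7144, -0.049, 0.3601]
eef_rot: [0.354, 0.898, 0.096, -0.242]
force: [-0.7, -0.6, 0.3]
finger_gap: -0.0002
tcp now [ 0.714 -0.049  0.36 ] -> [0.669 0.    0.347] slide now-axes [51.2  4.9 45.5] target-axes [ 19.1 -26.3  60.4] rotvec [-19.4  29.3  19.4] tip in stand [-0.284 -0.045  0.211] clock 11.78 q [ 0.02  0.92  0.19  1.11 -0.43  1.59  1.09] F [-0.7 -0.6  0.3] gap -0.0002
```

```bash
python3 -m crank '[{"slide":[0,0,0],"rotation":[-3.33,0,5.77],"jaw":255},{"slide":[0,0,0],"rotation":[-3.33,0,5.77],"jaw":255},{"slide":[0,0,0],"rotation":[-3.33,0,5.77],"jaw":255},{"slide":[0,0,0],"rotation":[-3.33,0,5.77],"jaw":255},{"slide":[0,0,0],"rotation":[0,7,0],"jaw":255},{"slide":[0,0,0],"rotation":[0,7,0],"jaw":255},{"slide":[0,0,0],"rotation":[0,7,0],"jaw":255},{"slide":[0,0,0],"rotation":[0,7,0],"jaw":255}]'
python3 -c "
from h import *
go(wrld([-.12,-.058,.10]),60,.173)"
```

```text
clock: 12.45
position: [0.7146, -0.0533, 0.3615]
eef_rot: [0.499, 0.717, 0.279, -0.399]
force: [0.7, 0.2, -0.6]
finger_gap: -0.0001
tcp now [ 0.715 -0.053  0.362] -> [0.659 0.029 0.187] slide now-axes [-98.2 -24.3 174. ] target-axes [-103.5  -25.   170.7] rotvec [-0.4  1.7  0.3] tip in stand [-0.219 -0.082  0.271] clock 12.45 q [ 0.18  0.98  0.07  1.14 -0.85  1.72  0.78] F [ 0.7  0.2 -0.6] gap -0.0001
```

```bash
python3 -m crank '[{"slide":[-12.5,-3,21.5],"rotation":[0,0,0],"jaw":255},{"slide":[-12.5,-3,21.5],"rotation":[0,0,0],"jaw":255},{"slide":[-12.5,-3,21.5],"rotation":[0,0,0],"jaw":255},{"slide":[-12.5,-3,21.5],"rotation":[0,0,0],"jaw":255},{"slide":[-12.5,-3,21.5],"rotation":[0,0,0],"jaw":255},{"slide":[-12.5,-3,21.5],"rotation":[0,0,0],"jaw":255},{"slide":[-12.5,-3,21.5],"rotation":[0,0,0],"jaw":255},{"slide":[-12.5,-3,21.5],"rotation":[0,0,0],"jaw":255}]'
python3 -c "
from h import *
go(wrld([-.02,-.06,.085]),60,.173)"
```

```text
clock: 13.12
position: [0.6597, 0.0262, 0.184]
eef_rot: [0.5, 0.718, 0.277, -0.397]
force: [0.8, 0.2, -0.6]
finger_gap: -0.0001
tcp now [0.66  0.026 0.184] -> [0.627 0.123 0.172] slide now-axes [43.9  2.8 93.6] target-axes [40.5  1.8 95.2] rotvec [-0.5  2.1  0.3] tip in stand [-0.126 -0.057  0.092] clock 13.12 q [ 0.1   1.1   0.03  1.42 -0.9   1.38  1.03] F [ 0.8  0.2 -0.6] gap -0.0001
```

```bash
python3 -m crank '[{"slide":[10.5,0.7,23.5],"rotation":[0,0,0],"jaw":255},{"slide":[10.5,0.7,23.5],"rotation":[0,0,0],"jaw":255},{"slide":[10.5,0.7,23.5],"rotation":[0,0,0],"jaw":255},{"slide":[10.5,0.7,23.5],"rotation":[0,0,0],"jaw":255},{"slide":[4.2,0,6.8],"rotation":[0,0,0],"jaw":255},{"slide":[4.2,0,6.8],"rotation":[0,0,0],"jaw":255},{"slide":[4.2,0,6.8],"rotation":[0,0,0],"jaw":255},{"slide":[4.2,0,6.8],"rotation":[0,0,0],"jaw":255}]'
python3 - <<'E'
from h import *
go(wrld([.04,-.06,.08]),58,.173)
p,d=env.camera("wrist");cv2.imwrite("pics/w6.png",p[:,:,::-1])
E
```

```text
clock: 13.78
position: [0.6166, 0.1512, 0.1703]
eef_rot: [0.501, 0.718, 0.277, -0.397]
force: [0.0, -2.3, 0.0]
finger_gap: 0.0
tcp now [0.617 0.151 0.17 ] -> [0.605 0.183 0.172] slide now-axes [19.   0.3 27.7] target-axes [19.   0.1 27.7] rotvec [-0.4  0.1  0.3] tip in stand [ 0.006 -0.059  0.078] clock 13.78 q [-0.03  1.07 -0.05  1.59 -1.02  1.17  1.06] F [ 0.  -2.3  0. ] gap 0.0
```

View pics/w6.png

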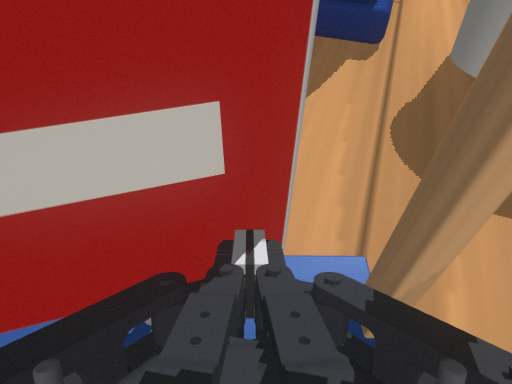

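The wrist view shows the panel swinging back at its right (−y) edge, around (300,150), with the tip at (250,245). q5 is nearing its limit, so I'll yaw the tool 15° about the tip and keep pushing.

```bash
python3 -m crank '[{"slide":[0,12.8,0],"rotation":[4.24,0,-2.65],"jaw":255},{"slide":[0,12.8,0],"rotation":[4.24,0,-2.65],"jaw":255},{"slide":[0,12.8,0],"rotation":[4.24,0,-2.65],"jaw":255},{"slide":[3.6,1.8,5.7],"rotation":[0,0,0],"jaw":255},{"slide":[3.6,1.8,5.7],"rotation":[0,0,0],"jaw":255},{"slide":[3.6,1.8,5.7],"rotation":[0,0,0],"jaw":255},{"slide":[3.6,1.8,5.7],"rotation":[0,0,0],"jaw":255},{"slide":[0,0,0],"rotation":[0,0,0],"jaw":255}]'
python3 - <<'E'
from h import *
go(wrld([.04,-.05,.08]),58,.173,15)
E
```

```text
clock: 14.5
position: [0.6402, 0.1922, 0.17]
eef_rot: [0.404, 0.777, 0.221, -0.43]
force: [-0.2, -7.7, 0.3]
finger_gap: 0.0001
tcp now [0.64  0.192 0.17 ] -> [0.63  0.197 0.172] slide now-axes [ 6.6 -5.6  7.4] target-axes [ 6.5 -5.6  7.4] rotvec [-0.5  0.2  0. ] tip in stand [ 0.031 -0.057  0.078] clock 14.5 q [-0.12  1.13 -0.04  1.38 -0.85  1.35  0.99] F [-0.2 -7.7  0.3] gap 0.0001
```

```bash
cat >> h.py <<'E'
def phi(n="wrist",zlo=.1,zhi=.23,pr=True):
    s=env.get_state();p,d=env.camera(n);T=None
    if n=="wrist":
        T=np.eye(4);T[:3,:3]=Rn.from_quat(s['eef_rot']).as_matrix();T[:3,3]=s['position'];T=T@env.get_calibration("wrist")["hand_eye"]
    W=world(n,d,T);S=(W-O)@np.c_[XS,YS,UP];h=cv2.cvtColor(p,cv2.COLOR_RGB2HSV)
    for nm,c in dict(red=((h[...,0]<7)|(h[...,0]>173)),green=(h[...,0]>45)&(h[...,0]<85)).items():
        m=c&(h[...,1]>130)&(np.hypot(S[...,0],S[...,1])<.09)&(S[...,2]>.05)&(S[...,2]<zhi)&(d>0)
        if m.sum()<60: continue
        q=S[m][:,:2];c0=q.mean(0);v=np.linalg.svd(q-c0,full_matrices=False)[2][0]
        print(n,nm,m.sum(),"centroid",c0.round(3),"line dir",v.round(3),"phi mod 180",np.degrees(np.arctan2(-v[0],v[1])).round(1)%180)
    return p
E
python3 - <<'E'
from h import *
phi();phi("scene");go(wrld([.04,-.05,.08]),58,.173,15)
E
```

```text
wrist red 62190 centroid [ 0.014 -0.028] line dir [ 0.629 -0.778] phi mod 180 39.0
scene red 360 centroid [-0.033  0.034] line dir [-0.635  0.772] phi mod 180 39.5
tcp now [0.64  0.192 0.17 ] -> [0.63  0.197 0.172] slide now-axes [ 6.7 -5.4  7.3] target-axes [ 6.7 -5.5  7.3] rotvec [-0.5  0.2  0. ] tip in stand [ 0.031 -0.057  0.078] clock 14.6 q [-0.11  1.13 -0.04  1.38 -0.85  1.35  0.99] F [-1.5 -8.  -0.3] gap -0.0
```

```bash
python3 -m crank '[{"slide":[-1.5,-0.8,-2.5],"rotation":[0,0,0],"jaw":255},{"slide":[0.7,-4.85,1.1],"rotation":[0,0,0],"jaw":255},{"slide":[0.7,-4.85,1.1],"rotation":[0,0,0],"jaw":255},{"slide":[0.7,-4.85,1.1],"rotation":[0,0,0],"jaw":255},{"slide":[0.7,-4.85,1.1],"rotation":[0,0,0],"jaw":255},{"slide":[0.7,-4.85,1.1],"rotation":[0,0,0],"jaw":255},{"slide":[0.7,-4.85,1.1],"rotation":[0,0,0],"jaw":255},{"slide":[0,0,0],"rotation":[0,0,0],"jaw":255}]'
python3 - <<'E'
from h import *
phi();phi("scene");go(wrld([.04,-.03,.08]),58,.173,15)
E
```

```text
clock: 15.27
position: [0.6126, 0.1817, 0.1706]
eef_rot: [0.402, 0.777, 0.222, -0.431]
force: [0.1, 0.2, -0.2]
finger_gap: 0.0001
wrist red 58102 centroid [ 0.01  -0.011] line dir [ 0.922 -0.387] phi mod 180 67.2
scene red 73 centroid [-0.04   0.012] line dir [-0.924  0.382] phi mod 180 67.5
tcp now [0.613 0.182 0.17 ] -> [0.611 0.19  0.172] slide now-axes [5.3 3.3 6.1] target-axes [5.3 3.2 6.2] rotvec [-0.5 -0.   0.3] tip in stand [ 0.031 -0.027  0.079] clock 15.37 q [-0.1   1.1  -0.04  1.48 -0.85  1.31  1.05] F [-0.2 -0.2 -0.1] gap -0.0002
```

φ = 67° and the contact force is gone. Now I withdraw and go to the +y side, behind the front half of the panel.

```bash
python3 -m crank '[{"slide":[-10,1,-16],"rotation":[0,0,0],"jaw":255},{"slide":[-13,0,-21],"rotation":[0,0,0],"jaw":255},{"slide":[-10,0,-21],"rotation":[0,0,0],"jaw":255},{"slide":[0,0,-30],"rotation":[0,0,0],"jaw":255},{"slide":[0,0,-30],"rotation":[0,0,0],"jaw":255},{"slide":[0,0,-30],"rotation":[0,0,0],"jaw":255},{"slide":[0,0,-20],"rotation":[0,0,0],"jaw":255},{"slide":[0,0,0],"rotation":[0,0,0],"jaw":255}]'
python3 - <<'E'
from h import *
phi();phi("scene");go(wrld([-.14,.062,.11]),58,.173,8);go(wrld([-.14,.062,.11]),58,.173,15)
E
```

```text
clock: 16.03
position: [0.709, 0.0474, 0.2336]
eef_rot: [0.403, 0.778, 0.223, -0.427]
force: [-0.1, -0.3, -0.8]
finger_gap: 0.0002
wrist red 26058 centroid [-0.022  0.002] line dir [ 0.922 -0.387] phi mod 180 67.2
scene red 340 centroid [ 0.018 -0.012] line dir [ 0.923 -0.385] phi mod 180 67.4
tcp now [0.707 0.051 0.231] -> [ 0.57  -0.02   0.202] slide now-axes [ -14.  -152.6   33.6] target-axes [ -24.7 -154.1   16.4] rotvec [-6.4  0.   4. ] tip in stand [-0.123 -0.072  0.14 ] clock 16.13 q [ 0.05  1.13  0.02  1.15 -0.74  1.63  0.94] F [-0.8  1.1 -0.1] gap 0.0001
tcp now [0.707 0.051 0.231] -> [ 0.585 -0.01   0.202] slide now-axes [ -14.7 -134.8   32.5] target-axes [ -15.3 -135.    31.4] rotvec [-0.5  0.   0.3] tip in stand [-0.123 -0.072  0.14 ] clock 16.13 q [ 0.05  1.13  0.02  1.15 -0.74  1.63  0.94] F [-0.8  1.1 -0.1] gap 0.0001
```

```bash
python3 -m crank '[{"slide":[-1.5,-20,1],"rotation":[-1,0,0.6],"jaw":255},{"slide":[-1.5,-25,2],"rotation":[-1,0,0.6],"jaw":255},{"slide":[-1.5,-28,2],"rotation":[-1,0,0.6],"jaw":255},{"slide":[-1.5,-28,2],"rotation":[-1,0,0.6],"jaw":255},{"slide":[-1.5,-28,2],"rotation":[-1,0,0.6],"jaw":255},{"slide":[-1.5,-22,2],"rotation":[-1,0,0.6],"jaw":255},{"slide":[0,0,0],"rotation":[0,0,0],"jaw":255},{"slide":[0,0,0],"rotation":[0,0,0],"jaw":255}]'
python3 - <<'E'
from h import *
p=phi();cv2.imwrite("pics/w7.png",p[:,:,::-1]);go(wrld([-.045,.062,.085]),58,.173,8)
E
```

```text
clock: 16.8
position: [0.5757, -0.0242, 0.2175]
eef_rot: [0.448, 0.75, 0.249, -0.417]
force: [-0.1, 0.6, 0.4]
finger_gap: 0.0001
wrist red 6874 centroid [-0.026  0.004] line dir [ 0.922 -0.388] phi mod 180 67.2
tcp now [ 0.577 -0.023  0.218] -> [0.538 0.07  0.177] slide now-axes [ 18.2  10.2 107.1] target-axes [ 18.5   9.2 107.1] rotvec [-0.5 -0.1  0.4] tip in stand [-0.146  0.059  0.126] clock 16.85 q [ 0.17  1.    0.04  1.61 -0.75  1.41  1.18] F [ 0.7 -0.2  0.7] gap 0.0001
```

View pics/w7.png

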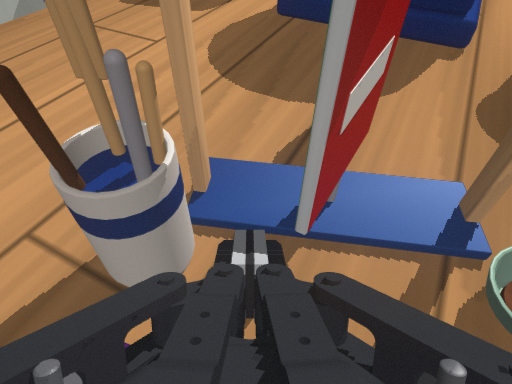

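The view shows the tip at (250,250) between the crock (left, 130,200) and the near panel edge (305,230), with room to slip in behind the panel. Advancing.

```bash
python3 -m crank '[{"slide":[3,1.8,17.8],"rotation":[0,0,0],"jaw":255},{"slide":[3,1.8,17.8],"rotation":[0,0,0],"jaw":255},{"slide":[3,1.8,17.8],"rotation":[0,0,0],"jaw":255},{"slide":[3,1.8,17.8],"rotation":[0,0,0],"jaw":255},{"slide":[3,1.8,17.8],"rotation":[0,0,0],"jaw":255},{"slide":[3,1.8,17.8],"rotation":[0,0,0],"jaw":255},{"slide":[0,0,0],"rotation":[0,0,0],"jaw":255},{"slide":[0,0,0],"rotation":[0,0,0],"jaw":255}]'
python3 - <<'E'
from h import *
phi();go(wrld([-.043,.040,.085]),58,.173,8)
E
```

```text
clock: 17.52
position: [0.5389, 0.0686, 0.1753]
eef_rot: [0.448, 0.752, 0.248, -0.416]
force: [-0.4, -6.2, -0.1]
finger_gap: -0.0002
wrist red 1054 centroid [-0.07   0.023] line dir [-0.916  0.4  ] phi mod 180 66.4
wrist green 278 centroid [-0.069  0.035] line dir [ 0.977 -0.211] phi mod 180 77.8
tcp now [0.539 0.068 0.176] -> [0.558 0.079 0.177] slide now-axes [ 1.1 21.6 -0.2] target-axes [ 1.3 21.6 -0. ] rotvec [-0.6  0.1  0.4] tip in stand [-0.047  0.063  0.084] clock 17.57 q [ 0.07  1.02 -0.02  1.75 -0.86  1.21  1.23] F [-0.5 -6.8  0.1] gap -0.0002
```

```bash
python3 -m crank '[{"slide":[-4.2,0,-6.8],"rotation":[0,0,0],"jaw":255},{"slide":[-0.4,4.95,-0.6],"rotation":[0,0,0],"jaw":255},{"slide":[-0.4,4.95,-0.6],"rotation":[0,0,0],"jaw":255},{"slide":[-0.4,4.95,-0.6],"rotation":[0,0,0],"jaw":255},{"slide":[-0.4,4.95,-0.6],"rotation":[0,0,0],"jaw":255},{"slide":[-0.4,4.95,-0.6],"rotation":[0,0,0],"jaw":255},{"slide":[-0.4,4.95,-0.6],"rotation":[0,0,0],"jaw":255},{"slide":[0,0,0],"rotation":[0,0,0],"jaw":255}]'
python3 - <<'E'
from h import *
phi();go(wrld([-.058,0,.085]),58,.173,8)
p,d=env.camera("scene");W=world("scene",d);S=(W-O)@np.c_[XS,YS,UP]
m=(S[...,0]<-.03)&(abs(S[...,1]-.17)<.08)&(S[...,0]>-.16)&(S[...,2]>.09)&(S[...,2]<.126)
print("crock",m.sum(),cv2.minEnclosingCircle(S[m][:,:2].astype(np.float32)))
E
```

```text
clock: 18.23
position: [0.572, 0.0725, 0.1767]
eef_rot: [0.447, 0.751, 0.25, -0.415]
force: [-0.6, 0.2, -0.2]
finger_gap: -0.0003
wrist red 488 centroid [-0.077  0.   ] line dir [-0.965  0.262] phi mod 180 74.8
wrist green 430 centroid [-0.077  0.011] line dir [ 0.997 -0.082] phi mod 180 85.3
tcp now [0.572 0.072 0.177] -> [0.601 0.079 0.177] slide now-axes [-4.5 28.6 -7. ] target-axes [-4.3 28.7 -6.8] rotvec [-0.4 -0.   0.5] tip in stand [-0.054  0.031  0.085] clock 18.28 q [ 0.06  1.04 -0.02  1.66 -0.86  1.26  1.18] F [-0.5 -0.6  0.1] gap 0.0003
crock 152 ((-0.09470774978399277, 0.1725296974182129), 0.036905426532030106)
```

```bash
python3 - <<'E'
from h import *
for n in("scene","top"):
    z=np.load(f"pics/{n}0.npz");p1,d1=env.camera(n)
    for t,p,d in(("old",z["p"],z["d"]),("new",p1,d1)):
        W=world(n,d);S=(W-O)@np.c_[XS,YS,UP]
        m=(S[...,0]<-.03)&(abs(S[...,1]-.17)<.08)&(S[...,0]>-.16)&(S[...,2]>.105)&(S[...,2]<.124)
        m2=(S[...,0]<-.03)&(abs(S[...,1]-.17)<.08)&(S[...,0]>-.16)&(S[...,2]>.02)&(S[...,2]<.124)
        print(n,t,m.sum(),S[m][:,:2].min(0),S[m][:,:2].max(0),"all",m2.sum(),S[m2][:,:2].min(0),S[m2][:,:2].max(0))
    r=slice(120,220),slice(190,290)
    if n=="top": r=slice(180,280),slice(150,270)
    cv2.imwrite(f"pics/cmp_{n}.png",cv2.resize(np.hstack([z["p"][r],p1[r]])[...,::-1],None,fx=3,fy=3))
E
```

```text
scene old 231 [-0.12366989  0.12047264] [-0.04172178  0.19709969] all 882 [-0.1261409   0.11901391] [-0.04172178  0.19709969]
scene new 75 [-0.12424028  0.15168017] [-0.06475428  0.19682763] all 388 [-0.12688289  0.1312079 ] [-0.06475428  0.19682763]
top old 103 [-0.12275956  0.11879902] [-0.04594232  0.19471885] all 384 [-0.12285395  0.11808687] [-0.04594232  0.19471885]
top new 108 [-0.12221945  0.11878271] [-0.0459902   0.19472307] all 391 [-0.12330155  0.11809153] [-0.0459902   0.19472307]
```

View pics/cmp_top.png

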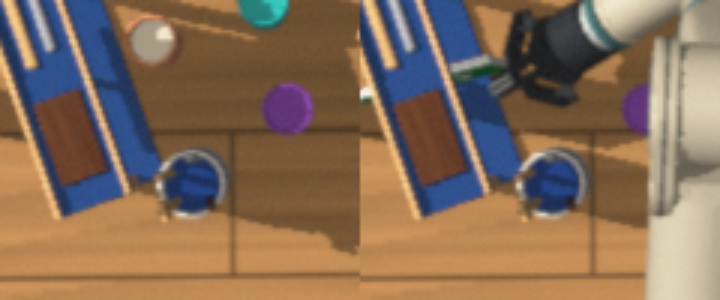

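The crock has not moved. The top view at left and right is identical to within 0.1 mm, so the earlier offset was occlusion by the arm. Continuing the sweep.

```bash
python3 -m crank '[{"slide":[-1.1,7.5,-1.8],"rotation":[0,0,0],"jaw":255},{"slide":[-1.1,7.5,-1.8],"rotation":[0,0,0],"jaw":255},{"slide":[-1.1,7.5,-1.8],"rotation":[0,0,0],"jaw":255},{"slide":[-1.1,7.5,-1.8],"rotation":[0,0,0],"jaw":255},{"slide":[0,6.7,0.1],"rotation":[0,0,0],"jaw":255},{"slide":[0,6.7,0.1],"rotation":[0,0,0],"jaw":255},{"slide":[0,6.7,0.1],"rotation":[0,0,0],"jaw":255},{"slide":[0,0,0],"rotation":[0,0,0],"jaw":255}]'
python3 - <<'E'
from h import *
phi();phi("scene");go(wrld([-.045,-.038,.085]),58,.173,8)
E
```

```text
clock: 19.1
position: [0.6201, 0.0893, 0.1767]
eef_rot: [0.447, 0.752, 0.25, -0.415]
force: [0.2, -0.1, -0.3]
finger_gap: -0.0001
wrist green 24184 centroid [-0.037 -0.02 ] line dir [-0.808 -0.589] phi mod 180 126.1
scene green 534 centroid [-0.013 -0.002] line dir [-0.812 -0.584] phi mod 180 125.7
tcp now [0.619 0.088 0.177] -> [0.632 0.104 0.177] slide now-axes [ 3.9 18.5  6.1] target-axes [ 4.  18.4  6.2] rotvec [-0.4 -0.   0.4] tip in stand [-0.055 -0.02   0.085] clock 19.2 q [ 0.03  1.08 -0.01  1.52 -0.85  1.32  1.09] F [ 1.  -0.5  0.6] gap -0.0002
```

```bash
python3 -m crank '[{"slide":[1.3,6.2,2],"rotation":[0,0,0],"jaw":255},{"slide":[1.3,6.2,2],"rotation":[0,0,0],"jaw":255},{"slide":[1.3,6.2,2],"rotation":[0,0,0],"jaw":255},{"slide":[2.5,4.7,4],"rotation":[0,0,0],"jaw":255},{"slide":[2.5,4.7,4],"rotation":[0,0,0],"jaw":255},{"slide":[2.5,4.7,4],"rotation":[0,0,0],"jaw":255},{"slide":[0,0,0],"rotation":[0,0,0],"jaw":255},{"slide":[0,0,0],"rotation":[0,0,0],"jaw":255}]'
python3 - <<'E'
from h import *
phi();phi("scene");go(wrld([-.012,-.055,.085]),58,.173,8)
E
```

```text
clock: 19.87
position: [0.6377, 0.1234, 0.1769]
eef_rot: [0.447, 0.751, 0.25, -0.416]
force: [-0.7, 0.2, -0.2]
finger_gap: -0.0001
wrist green 52497 centroid [-0.012 -0.02 ] line dir [-0.285 -0.959] phi mod 180 163.4
scene green 624 centroid [-0.017 -0.037] line dir [-0.284 -0.959] phi mod 180 163.5
tcp now [0.638 0.122 0.177] -> [0.637 0.14  0.177] slide now-axes [ 8.4  7.9 13.9] target-axes [ 8.5  7.7 13.9] rotvec [-0.4 -0.   0.4] tip in stand [-0.029 -0.048  0.085] clock 19.97 q [-0.01  1.1  -0.02  1.46 -0.88  1.32  1.03] F [ 0.3  0.3 -0.3] gap -0.0004
```

```bash
python3 -m crank '[{"slide":[1.6,1.5,2.5],"rotation":[0,0,0],"jaw":255},{"slide":[1.6,1.5,2.5],"rotation":[0,0,0],"jaw":255},{"slide":[1.6,1.5,2.5],"rotation":[0,0,0],"jaw":255},{"slide":[1.6,1.5,2.5],"rotation":[0,0,0],"jaw":255},{"slide":[0,0,0],"rotation":[0,0,0],"jaw":255},{"slide":[0,0,0],"rotation":[0,0,0],"jaw":255},{"slide":[0,0,0],"rotation":[0,0,0],"jaw":255},{"slide":[0,0,0],"rotation":[0,0,0],"jaw":255}]'
python3 - <<'E'
from h import *
phi();phi("scene");go(wrld([-.012,-.055,.085]),58,.173,8)
E
```

```text
clock: 20.63
position: [0.6373, 0.1358, 0.177]
eef_rot: [0.448, 0.751, 0.249, -0.416]
force: [0.1, -0.1, 0.2]
finger_gap: 0.0002
wrist green 57132 centroid [-0.008 -0.024] line dir [-0.088 -0.996] phi mod 180 175.0
scene green 537 centroid [-0.009 -0.045] line dir [-0.1   -0.995] phi mod 180 174.3
tcp now [0.637 0.136 0.177] -> [0.637 0.14  0.177] slide now-axes [2.  1.9 3.9] target-axes [2.  1.8 3.9] rotvec [-0.4 -0.   0.4] tip in stand [-0.017 -0.053  0.085] clock 20.73 q [-0.03  1.1  -0.03  1.46 -0.89  1.31  1.02] F [ 0.2 -0.3 -0.4] gap 0.0004
```

```bash
python3 -m crank '[{"slide":[1.4,0.4,2.2],"rotation":[0,0,0],"jaw":255},{"slide":[1.3,0.4,2.1],"rotation":[0,0,0],"jaw":255},{"slide":[0,0,0],"rotation":[0,0,0],"jaw":255},{"slide":[0,0,0],"rotation":[0,0,0],"jaw":255},{"slide":[0,0,0],"rotation":[0,0,0],"jaw":255},{"slide":[0,0,0],"rotation":[0,0,0],"jaw":255},{"slide":[0,0,0],"rotation":[0,0,0],"jaw":255},{"slide":[0,0,0],"rotation":[0,0,0],"jaw":255}]'
python3 - <<'E'
from h import *
phi();phi("scene")
E
```

```text
clock: 21.4
position: [0.6356, 0.1407, 0.177]
eef_rot: [0.448, 0.751, 0.249, -0.416]
force: [0.3, -1.1, -0.2]
finger_gap: -0.0002
wrist green 59843 centroid [-0.006 -0.024] line dir [-0.009 -1.   ] phi mod 180 179.5
scene green 509 centroid [-0.006 -0.047] line dir [-0.012 -1.   ] phi mod 180 179.3
```

The sign is square, at about 179.4°. Withdrawing straight back and up, then the final check.

```bash
python3 -m crank '[{"slide":[-5,0,-8],"rotation":[0,0,0],"jaw":255},{"slide":[-10,0,-16],"rotation":[0,0,0],"jaw":255},{"slide":[-13,0,-21],"rotation":[0,0,0],"jaw":255},{"slide":[-5,0,-26],"rotation":[0,0,0],"jaw":255},{"slide":[0,0,-30],"rotation":[0,0,0],"jaw":255},{"slide":[0,0,-30],"rotation":[0,0,0],"jaw":255},{"slide":[0,0,-30],"rotation":[0,0,0],"jaw":255},{"slide":[0,0,-15],"rotation":[0,0,0],"jaw":255}]'
python3 -m crank '[{"slide":[10,0,-10],"rotation":[0,0,0],"jaw":255},{"slide":[15,0,-10],"rotation":[0,0,0],"jaw":255},{"slide":[15,0,-10],"rotation":[0,0,0],"jaw":255},{"slide":[15,0,-10],"rotation":[0,0,0],"jaw":255},{"slide":[10,0,-5],"rotation":[0,0,0],"jaw":255},{"slide":[0,0,0],"rotation":[0,0,0],"jaw":255},{"slide":[0,0,0],"rotation":[0,0,0],"jaw":255},{"slide":[0,0,0],"rotation":[0,0,0],"jaw":255}]'
python3 - <<'E'
from h import *
phi();p=phi("scene");cv2.imwrite("pics/final.png",cv2.resize(p[...,::-1],(800,600)))
for n in("top","scene"):
    p,d=env.camera(n);W=world(n,d);X,Y,Z=[W[...,i] for i in range(3)]
    z0=np.load(f"pics/{n}0.npz");W0=world(n,z0["d"])
    for nm,c,r,lo,hi in(("cup",(.617,-.152),.05,.112,.13),("vase",(.566,-.262),.04,.105,.13),("dish",(.695,.23),.055,.02,.04),("bowl",(.52,-.375),.06,.068,.085),("crock",tuple(wrld([-.084,.158,0])[:2]),.06,.1,.124)):
        for t,w in(("new",W),("old",W0)):
            m=(np.hypot(w[...,0]-c[0],w[...,1]-c[1])<r)&(w[...,2]>lo)&(w[...,2]<hi)
            if m.sum()>10:print(n,nm,t,m.sum(),np.round(cv2.minEnclosingCircle(w[m][:,:2].astype(np.float32))[0],4))
print(env.get_state()['force'],env.get_state()['clock'])
E
```

```text
clock: 22.17
position: [0.7161, -0.0109, 0.2442]
eef_rot: [0.45, 0.752, 0.25, -0.413]
force: [-0.1, -0.5, -0.2]
finger_gap: 0.0001
clock: 22.83
position: [0.7159, -0.0092, 0.3206]
eef_rot: [0.448, 0.751, 0.249, -0.416]
force: [0.3, 0.5, -0.2]
finger_gap: -0.0002
wrist green 17224 centroid [-0.006 -0.003] line dir [0.014 1.   ] phi mod 180 179.2
scene green 1168 centroid [-0.005 -0.018] line dir [-0.01 -1.  ] phi mod 180 179.4
top vase new 169 [ 0.5658 -0.2617]
top vase old 170 [ 0.5663 -0.2625]
top dish new 147 [0.6952 0.2302]
top dish old 139 [0.6951 0.2299]
top bowl new 127 [ 0.5316 -0.3832]
top bowl old 130 [ 0.5322 -0.3832]
top crock new 209 [0.3935 0.1306]
top crock old 211 [0.3932 0.1307]
scene cup new 167 [ 0.6152 -0.1532]
scene vase new 345 [ 0.5626 -0.2624]
scene vase old 344 [ 0.5645 -0.2617]
scene dish new 134 [0.6977 0.2309]
scene dish old 232 [0.6917 0.2283]
scene bowl new 325 [ 0.5288 -0.3832]
scene bowl old 326 [ 0.5286 -0.3837]
scene crock new 205 [0.3901 0.1269]
scene crock old 341 [0.3909 0.1311]
[ 0.34608992  0.08227653 -1.09996844] 23.0333
```

View pics/final.png

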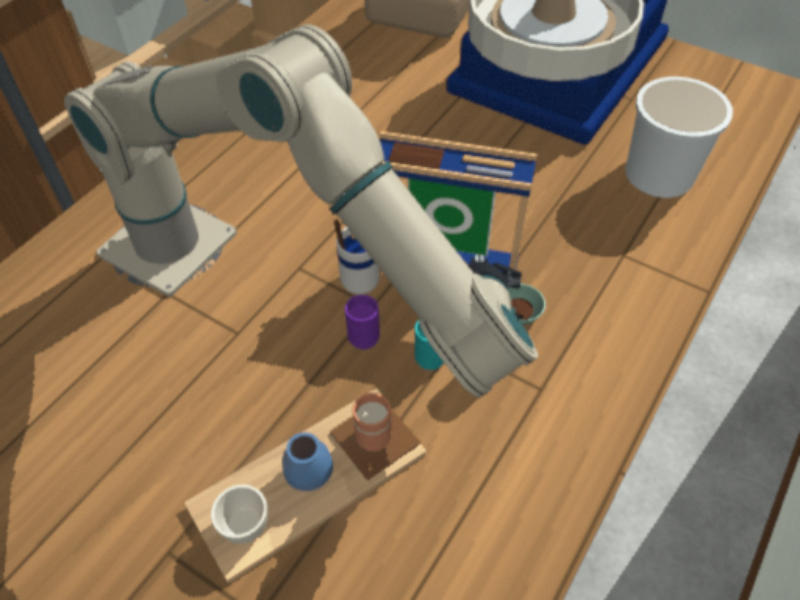

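The final view shows the green face with its ring at (450,215), square in the frame. The cup is upright on the bat at (373,422), the bystanders are in place and the arm is clear. Handing in.

```bash
python3 -c "
from plant import env
print(env.job_done())"
```

```text
the job is handed in; nothing more can be done
None
```

The cup stands upright on the bat and the sign is square with its green face to the front. I handed the job in at about 23 s of the 72 s, and the hand-in reports no verdict.

- **Cup:** I gripped the terracotta cup from the front with the tool tilted 30° and lowered it onto the bat until the force showed contact. I then let go and backed out along the tool's axis. The last check put the cup about 2 mm from the bat's centre.
- **Sign:** I turned it counter-clockwise with the closed fingers. First I pushed its −y half back, then swept the front half round from the +y side. It ended at about 179.3°, less than 1° off square.
- **Bystanders:** In the top view, the vase, bowl, dish and crock are all within 1 mm of where they started. The scene view differed by up to 7 mm for the dish and 4 mm for the crock; the arm partly hides both there, so I trusted the top view.
- **Contact during the job:** Twice while working at the sign the tool met a steady 6–8 N from something I did not identify. I backed off both times. A check after the second time showed the crock had not moved.
- **Hand-in:** The arm was clear of everything, with the wrist force reading about 1 N or less.

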